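# Gauge the candle sockets and take out the tight holder

## Robot

A 6-joint arm with a two-finger parallel gripper is mounted at the origin on the work surface. World frame = base frame: x ahead of the robot, y to its left, z up, the work surface at z = 0. Lengths are in mm, angles in rad, forces in N, time in s.
With the tool pointing down it reaches from about 250 to 725 mm from the base axis. Payload 4 kg.
Tool frame: the origin (TCP) lies at the very end of the fingers, on their centre line; the grasp point (between the pads) lies 19 mm behind it (grip_depth is the distance from the TCP to the grasp point, in mm); z points along the fingers, y is the line along which they close (so a half turn about z gives the same grasp; the last joint's range is limited). The gripper opens to 85 mm and grips with 20 to 120 N. Pads are 22 mm wide; open, the fingers measure 114 mm over their backs; the gripper's body (76 mm by 85 mm) begins 54 mm behind the grasp point. The pads swing forward as they close: fully open they stand 13 mm farther back than shut.
Start: joints at [1.204, 0.241, 0.005, 1.335, 0, 1.571], TCP at [179.313, 466.74, 231.306] pointing down, gripper open.
Joint ranges: [-2.72, 2.72], [-1.05, 1.87], [-1.09, 1.28], [-1.99, 2.15], [-1.42, 1.44], [-3.14, 3.14]. Speed limits (rad/s): [2.79, 2.79, 3.14, 3.14, 3.14, 3.14].

## Interface

Orientations are given as a 3x3 rotation matrix whose columns are the frame's x, y, z axes.
In Python, from plant import sense, get_image, camera_params, hand_in, grip_depth gives the robot as it stands.
- The arm moves only by the tool step_arm, never from a script. Its arguments are lists of equal length, an entry for each row: "slide": the shift along the world's x, y, z in m, a list of three; "dr": the turn, a rotation vector about the world's x, y, z in rad, a list of three; "jaw": the opening, from 0 (shut) to 1 (fully open). In form: {"slide": [[x, y, z], ...], "dr": [[ax, ay, az], ...], "jaw": [jaw, ...]}. A call has 1 to 8 rows; each row is the pose to reach, as a shift and turn from the pose commanded when the call began; what a row does not reach only later rows make up. A row lasts 1/8 s, in which the tool goes at most 62.5 mm and 10.7 degrees, less where a joint would pass 70% of its speed; a pose out of reach is approached as far as the arm can. A call with a gripper value outside its range is refused whole. The fingers move at their own pace and stop on an object; the grip force is fixed at half the most. Time passes only in rows, so rows that repeat a pose let the fingers close. It gives the time, the measured TCP pose, the force, the opening and the grip force at its end, in the units of the state.
- sense(): the state, without advancing time (a new reading comes with each control period).
- get_image(name): name is "side" or "top"; returns the picture (400x640x3 uint8, red, green, blue); there is no depth.
- camera_params(name): a dict with "fx", "fy", "cx", "cy" (pixels), "k1" (the pictures are not rectified: a ray, as slopes to the right and down, at radius r is drawn at 1 + k1 r^2 times it, then the intrinsics apply), "R" (3x3) and "t" (3): a world point X has camera coordinates R X + t. Camera axes: x right, y down, z forward; pixel columns grow to the right and rows downward; lengths in mm; the calibration is good to about 2 mm. A picture is of the moment at which its call begins. camera_params takes no time and is no camera call.
- hand_in(): hands the job in; it is judged then, once.
The state is a dict: "clock": time; "qpos": joint angles; "qvel": joint speeds; "tau": joint torques, N m; "position": TCP position; "tool_rot": TCP orientation; "ft_force": force on the tool from outside, world axes, zero at the start; "moment": the same for the moment, N m; "gripper_width": finger opening in mm; "grip_force": force on a finger pad.
Only numpy, scipy, OpenCV 4.12 (cv2) and the standard library are available. Lean on these libraries where they do the work, as an engineer would, in place of code of your own. Each camera call takes 0.05 s, during which the arm holds its last target. There are 200 camera calls.

## Task

Take the plug gauge from its stand and try it gently in the socket of each of the three candle holders on the ware board, working from the robot's left to its right: in a good socket it goes down until its collar rests on the rim, in a tight one it comes to rest on a ledge part way down and must not be forced. Then put the gauge back in its stand, down to the collar, and set the tight holder upright on the floor of the wooden tray, leaving the good ones standing where they are and everything else undisturbed.

Things in the scene. Friction and masses are not known exactly. Their poses are not given: they have to be found in the camera images.
- holder_a: squat round plain brown stoneware candle holder, loose, 0.15 to 0.25 kg, standing on the ware board: round foot 66 mm in diameter and 7 mm high, above it a round body 50 mm in diameter up to 48 mm height; origin: centre of its underside, z up. All three look alike from outside
- holder_a_mouth (a point): centre of the mouth of that holder's candle socket, level with its rim, 48 mm above its underside; z up along the socket's axis. The dark-glazed socket is 21.6 mm wide at the mouth; in a good holder it stays so down to 38 mm below the rim, in a tight one it narrows to 16 mm at a ledge 10 mm below the rim
- holder_b: squat round plain brown stoneware candle holder, loose, 0.15 to 0.25 kg, standing on the ware board: round foot 66 mm in diameter and 7 mm high, above it a round body 50 mm in diameter up to 48 mm height; origin: centre of its underside, z up. All three look alike from outside
- holder_b_mouth (a point): centre of the mouth of that holder's candle socket, level with its rim, 48 mm above its underside; z up along the socket's axis. The dark-glazed socket is 21.6 mm wide at the mouth; in a good holder it stays so down to 38 mm below the rim, in a tight one it narrows to 16 mm at a ledge 10 mm below the rim
- holder_c: squat round plain brown stoneware candle holder, loose, 0.15 to 0.25 kg, standing on the ware board: round foot 66 mm in diameter and 7 mm high, above it a round body 50 mm in diameter up to 48 mm height; origin: centre of its underside, z up. All three look alike from outside
- holder_c_mouth (a point): centre of the mouth of that holder's candle socket, level with its rim, 48 mm above its underside; z up along the socket's axis. The dark-glazed socket is 21.6 mm wide at the mouth; in a good holder it stays so down to 38 mm below the rim, in a tight one it narrows to 16 mm at a ledge 10 mm below the rim
- gauge: plug gauge, loose, 0.14 kg, upright in its stand: steel pin 20 mm in diameter, 30 mm long, end bevelled 1.5 mm; above it a collar 34 mm in diameter, 6 mm thick; above that a square wooden handle 18 mm wide, 50 mm high, sides along x and y. Origin: centre of the pin's lower end, z up. It goes 30 mm into a good socket (collar on rim), 10 mm into a tight one; let it bear on the part, with 1 to 20 N
- stand: gauge stand, fixed: dark wooden block 85 x 85 x 42 mm with one upright hole in the middle of its top; origin: centre of its underside
- stand_mouth (a point): centre of the stand's hole at the block's top face, 42 mm above the table; the hole is 23 mm wide and 36 mm deep with a bevelled edge, so the gauge hangs in it on its collar with its lower end 30 mm below this point
- tray: shallow empty wooden tray for tight pieces, fixed: 150 x 150 mm outside, 35 mm high, walls and floor 5 mm thick; origin: centre of its underside, sides along its x and y. Tray and stand stand left and right of the board, either way round
- board: plywood ware board, fixed: 260 mm (x) by 360 mm (y), 12 mm thick, lying on the table; origin: centre of its underside; its y points roughly to the robot's left. The holders stand in a row along y, one near y = +0.11, one near 0, one near -0.11 m of the board, the left-hand one being that at +y
- modelling_tool: bystander: flat wooden modelling tool, 145 mm long, up to 16 mm wide, 6 mm thick, on the far edge of the ware board
- stilt: bystander: small white ceramic kiln ring, 28 mm across, 9 mm high, on the near edge of the ware board
- pinch_bowl: bystander: small blue bowl, 90 mm across, 40 mm high, beyond the board to the left
- mug: bystander: white mug, 76 mm across, 85 mm high, far to the right
There are look-alikes about, which are no part of the job. What is shaped like the holder_c but turquoise or yellow is not meant.

How it is judged (in metres and radians):
On the way, in this order (a step that is already met when the one before it is completed fails the run):
1. the gauge is tried in the left-hand holder: collar down on the rim if its socket is good, or down on the ledge if it is tight, resting or pressing on it with 1 N or more (((y of holder_a in the frame of board above 0.055 m and z of gauge in the frame of holder_a_mouth below -0.026 m and contact force between gauge and holder_a above 1 N and horizontal distance between gauge and holder_a_mouth below 0.008 m and angle between gauge's own z axis and vertical below 0.15 rad) or (y of holder_b in the frame of board above 0.055 m and z of gauge in the frame of holder_b_mouth below -0.007 m and contact force between gauge and holder_b above 1 N and horizontal distance between gauge and holder_b_mouth below 0.008 m and angle between gauge's own z axis and vertical below 0.15 rad) or (y of holder_c in the frame of board above 0.055 m and z of gauge in the frame of holder_c_mouth below -0.026 m and contact force between gauge and holder_c above 1 N and horizontal distance between gauge and holder_c_mouth below 0.008 m and angle between gauge's own z axis and vertical below 0.15 rad))), for 0.1 s.
2. the gauge is tried in the middle holder: collar down on the rim if its socket is good, or down on the ledge if it is tight, resting or pressing on it with 1 N or more (((y of holder_a in the frame of board between -0.055 and 0.055 m and z of gauge in the frame of holder_a_mouth below -0.026 m and contact force between gauge and holder_a above 1 N and horizontal distance between gauge and holder_a_mouth below 0.008 m and angle between gauge's own z axis and vertical below 0.15 rad) or (y of holder_b in the frame of board between -0.055 and 0.055 m and z of gauge in the frame of holder_b_mouth below -0.007 m and contact force between gauge and holder_b above 1 N and horizontal distance between gauge and holder_b_mouth below 0.008 m and angle between gauge's own z axis and vertical below 0.15 rad) or (y of holder_c in the frame of board between -0.055 and 0.055 m and z of gauge in the frame of holder_c_mouth below -0.026 m and contact force between gauge and holder_c above 1 N and horizontal distance between gauge and holder_c_mouth below 0.008 m and angle between gauge's own z axis and vertical below 0.15 rad))), for 0.1 s.
3. the gauge is tried in the right-hand holder: collar down on the rim if its socket is good, or down on the ledge if it is tight, resting or pressing on it with 1 N or more (((y of holder_a in the frame of board below -0.055 m and z of gauge in the frame of holder_a_mouth below -0.026 m and contact force between gauge and holder_a above 1 N and horizontal distance between gauge and holder_a_mouth below 0.008 m and angle between gauge's own z axis and vertical below 0.15 rad) or (y of holder_b in the frame of board below -0.055 m and z of gauge in the frame of holder_b_mouth below -0.007 m and contact force between gauge and holder_b above 1 N and horizontal distance between gauge and holder_b_mouth below 0.008 m and angle between gauge's own z axis and vertical below 0.15 rad) or (y of holder_c in the frame of board below -0.055 m and z of gauge in the frame of holder_c_mouth below -0.026 m and contact force between gauge and holder_c above 1 N and horizontal distance between gauge and holder_c_mouth below 0.008 m and angle between gauge's own z axis and vertical below 0.15 rad))), for 0.1 s.
At the end, for the whole second after the job is handed in: The gauge stands upright in its stand, its collar within 3 mm of the block's top; the tight holder stands upright on the tray's floor, inside its walls; the two good holders stand upright within 40 mm of where they started; all at rest (z of gauge in the frame of stand_mouth below -0.027 m and horizontal distance between gauge and stand_mouth below 0.006 m and angle between gauge's own z axis and vertical below 0.1 rad and x of holder_b in the frame of tray between -0.06 and 0.06 m and y of holder_b in the frame of tray between -0.06 and 0.06 m and z of holder_b in the frame of tray below 0.012 m and angle between each of holder_b, holder_a, holder_c's own z axis and vertical below 0.12 rad and distance of each of holder_a, holder_c from where it was at the start of the episode below 0.04 m and linear speed of each of holder_a, holder_b, holder_c, gauge below 0.02 m/s); the robot touches nothing.
It fails at once if a candle holder is pressed hard with the gauge (over 40 N) (contact force between gauge and holder_a above 40 N or contact force between gauge and holder_b above 40 N or contact force between gauge and holder_c above 40 N).
It fails at once if a candle holder is tipped over (angle between any of holder_a, holder_b, holder_c's own z axis and vertical above 0.7 rad).
It fails at once if a bystander is moved by more than 30 mm (distance of any of modelling_tool, stilt, pinch_bowl, mug from where it was at the start of the episode above 0.03 m).
It also fails if it takes over 72 s, if anything falls off the work surface, if the arm or the gripper's body presses on something with over 40 N, if the wrist force passes 120 N, or if a joint passes its speed limit or range.

## Working session

There is one attempt and no reset: what is moved stays moved. The work goes in short steps, Python scripts to look and compute and a tool call to move; the robot and the scene stay as the last step left them, time stands still between calls to the robot, and variables do not carry over. Pictures are saved under pics/ and viewed, at most 10 in all, crops included, and the job is handed in when it is done.

Besides the shell and the picture viewer there is one more tool, called after "Emit:" as name(argument=value, ...), one argument or row to a line, values as JSON. step_arm: Moves the arm, as the interface text tells. Its arguments: {"type":"object","properties":{"slide":{"type":"array","items":{"type":"array","items":{"type":"number"}}},"dr":{"type":"array","items":{"type":"array","items":{"type":"number"}}},"jaw":{"type":"array","items":{"type":"number"}}},"required":["slide","dr","jaw"]}

```bash
mkdir -p pics
python3 - <<'E'
from plant import *
import cv2
for n in("top","side"):
    cv2.imwrite(f"pics/{n}0.png",get_image(n)[:,:,::-1]); print(n,camera_params(n))
s=sense();print(s["clock"],s["position"],s["tool_rot"],s["gripper_width"],s["ft_force"],grip_depth)
E
```

```text
top {'fx': 393.0435687487279, 'fy': 393.0435687487279, 'cx': 314.7506789221914, 'cy': 202.0751707154572, 'k1': -0.027460253183048924, 'R': array([[ 0.02684007, -0.99944193,  0.01988556],
       [-0.99607011, -0.02841856, -0.08388519],
       [ 0.0844035 , -0.01755593, -0.99627699]]), 't': array([-22.08401232, 560.92955342, 894.93768237])}
side {'fx': 450.798934072221, 'fy': 450.798934072221, 'cx': 323.561605078056, 'cy': 199.91130481039983, 'k1': -0.10190759948400695, 'R': array([[-0.71496764, -0.69891909, -0.01825861],
       [-0.35210863,  0.38250965, -0.85422823],
       [ 0.60402051, -0.60431653, -0.51957747]]), 't': array([414.26771004, 274.0378658 , 775.85224805])}
0.1 [179.12081837 466.20160323 230.49810133] [[-9.33475086e-01  3.58641609e-01 -6.78238142e-04]
 [ 3.58642250e-01  9.33473376e-01 -1.78689338e-03]
 [-7.73706833e-06 -1.91126531e-03 -9.99998174e-01]] 85.6478702400828 [0.55527848 0.28921648 0.52689264] 18.700000000000003
```

View pics/top0.png

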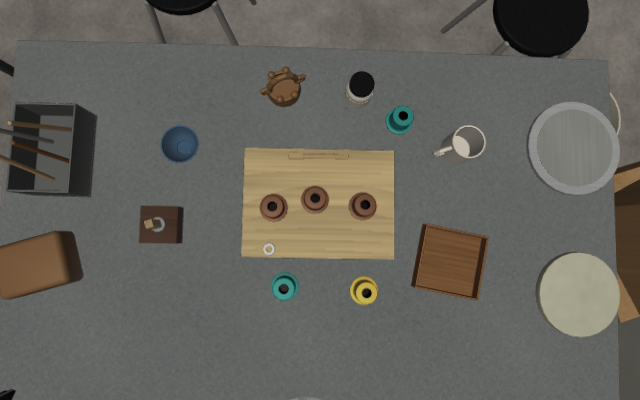

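View pics/side0.png

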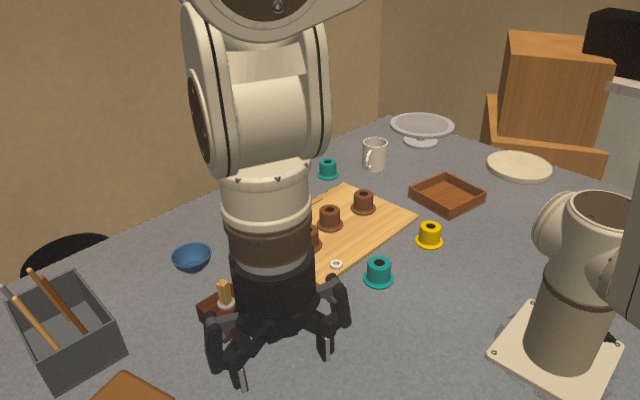

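Run:
```python
import cv2,numpy as np
a=cv2.imread("pics/top0.png");b=cv2.imread("pics/side0.png")
r=lambda im,k:cv2.resize(im,None,fx=k,fy=k,interpolation=cv2.INTER_CUBIC)
c=np.zeros((590,800,3),np.uint8)
x=r(a[180:265,235:395],5);c[:425,:800]=x
cv2.imwrite("pics/c1.png",x)
y=r(a[195:255,130:190],6);z=r(b[265:345,185:250],5)
c=np.zeros((400,690,3),np.uint8);c[:360,:360]=y;c[:400,362:362+325]=z
cv2.imwrite("pics/c2.png",c)
```

```text
(no output)
```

View pics/c1.png

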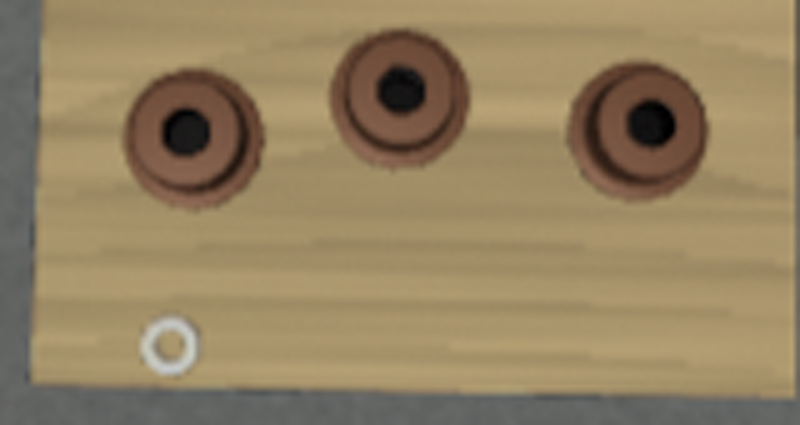

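View pics/c2.png

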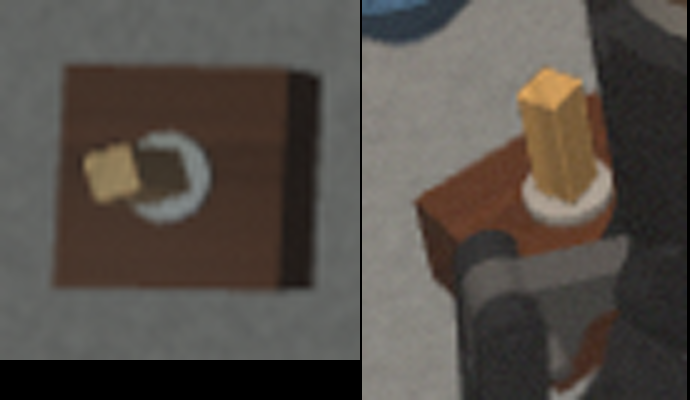

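```bash
cat > h.py <<'E'
import cv2,numpy as np
from plant import *
def ray(n,uv):
    p=camera_params(n);K=np.array([[p["fx"],0,p["cx"]],[0,p["fy"],p["cy"]],[0,0,1]])
    q=cv2.undistortPoints(np.array(uv,float).reshape(-1,1,2),K,np.array([p["k1"],0,0,0,0]))[:,0]
    return -p["R"].T@p["t"],np.c_[q,np.ones(len(q))]@p["R"]
def at(n,uv,z):
    c,d=ray(n,uv);return c+d*((z-c[2])/d[:,2])[:,None]
def tri(a,b):
    c1,d1=ray("top",[a]);c2,d2=ray("side",[b]);d1,d2=d1[0],d2[0]
    s=np.linalg.lstsq(np.c_[d1,-d2],c2-c1,rcond=None)[0];return c1+s[0]*d1,c2+s[1]*d2
def proj(n,X):
    p=camera_params(n);K=np.array([[p["fx"],0,p["cx"]],[0,p["fy"],p["cy"]],[0,0,1]])
    return cv2.projectPoints(np.array(X,float).reshape(-1,1,3),cv2.Rodrigues(p["R"])[0],p["t"],K,np.array([p["k1"],0,0,0,0]))[0][:,0]
def mouth(im,uv,r=9,k=8):
    "subpixel centre of dark socket near uv (grey level half-way, upscaled)"
    u,v=map(int,uv);g=cv2.resize(im[v-r:v+r+1,u-r:u+r+1].max(2),None,fx=k,fy=k,interpolation=cv2.INTER_CUBIC)
    m=(g<(int(g.min())+int(np.median(g)))//2).astype(np.uint8)
    n,l,s,c=cv2.connectedComponentsWithStats(m);lab=l[(r*k+k//2),(r*k+k//2)] or 1+s[1:,4].argmax()
    return (c[lab]+.5)/k-.5+[u-r,v-r],s[lab]/k
E
python3 - <<'E'
from h import *
np.set_printoptions(precision=2,suppress=True)
im=cv2.imread("pics/top0.png")
for uv in((272,206),(315,198),(365,205)):
    c,s=mouth(im,uv);print("mouth",c,s[2:4],at("top",[c],60)[0])
sd=cv2.imread("pics/side0.png")
for uv in ((330,211),(364,195)): 
    c,s=mouth(sd,uv,7);print("side mouth",c,s[2:4],at("side",[c],60)[0])
# handle top
k=8;g=cv2.resize(im[210:240,138:162],None,fx=k,fy=k,interpolation=cv2.INTER_CUBIC)
h=cv2.cvtColor(g,cv2.COLOR_BGR2HSV);m=((h[...,2]>150)&(h[...,1]>70)).astype(np.uint8)
n,l,s,c=cv2.connectedComponentsWithStats(m);i=1+s[1:,4].argmax()
P=np.argwhere(l==i)[:,::-1].astype(np.float32);R=cv2.minAreaRect(P);print("handle",R,s[i])
ct=(c[i]+.5)/k-.5+[138,210];print(ct,at("top",[ct],98)[0])
bx=at("top",(cv2.boxPoints(R)+.5)/k-.5+[138,210],98);print("box",bx)
cor=lambda a:[(x/6-.42+130,y/6-.42+195) for x,y in a]
S=at("top",cor([(65,67),(287,68),(282,288),(53,287)]),42);print("stand",S,S.mean(0))
T=at("top",[(425,225),(488,235),(479,299),(414,289)],35);print("tray",T,T.mean(0))
print("side handle top",at("side",[((552-362)/5-.4+185,90/5-.4+265)],98))
B=at("top",[(244,149),(394,150),(394,259),(242,258)],12);print("board",B)
print("stilt",at("top",[(269,249)],16))
E
```

```text
mouth [271.7  205.91] [9.38 9.25] [546.9   90.23  60.  ]
mouth [314.82 197.58] [9.38 9.25] [568.4   -5.79  60.  ]
mouth [364.86 204.25] [9.5  9.38] [ 556.58 -118.8    60.  ]
side mouth [329.28 209.06] [8.88 4.5 ] [563.97  -5.51  60.  ]
side mouth [363.17 193.27] [8.12 4.  ] [ 552.22 -118.38   60.  ]
handle ((104.0, 101.0), (14.0, 4.0), 90.0) [102  94   5  15  56]
[150.59 222.31] [501.79 343.42  98.  ]
box [[503.9  344.14  98.  ]
 [503.93 343.07  98.  ]
 [500.21 342.85  98.  ]
 [500.17 343.91  98.  ]]
stand [[540.03 391.21  42.  ]
 [542.07 306.72  42.  ]
 [458.87 304.03  42.  ]
 [456.76 390.54  42.  ]] [499.43 348.12  42.  ]
tray [[ 514.4  -263.03   35.  ]
 [ 495.05 -411.29   35.  ]
 [ 347.95 -389.28   35.  ]
 [ 367.6  -238.43   35.  ]] [ 431.25 -325.51   35.  ]
side handle top [[492.64 348.63  98.  ]]
board [[ 684.73  165.68   12.  ]
 [ 693.56 -194.17   12.  ]
 [ 433.31 -196.75   12.  ]
 [ 426.51  159.53   12.  ]]
stilt [[449.25  96.96  16.  ]]
```

Emit:
step_arm(
  slide=[
    [0.06,-0.022,-0.015],
    [0.12,-0.044,-0.03],
    [0.18,-0.066,-0.05],
    [0.23,-0.088,-0.07],
    [0.28,-0.105,-0.08],
    [0.32,-0.1185,-0.09],
    [0.32,-0.1185,-0.09],
    [0.32,-0.1185,-0.09],
  ],
  dr=[
    [0,0,-0.17],
    [0,0,-0.34],
    [0,0,-0.51],
    [0,0,-0.68],
    [0,0,-0.84],
    [0,0,-0.94],
    [0,0,-0.94],
    [0,0,-0.94],
  ],
  jaw=[1,1,1,1,1,1,1,1],
)

```text
clock: 1.1
position: [498.6, 348.0, 140.7]
tool_rot: [[-0.261, 0.965, -0.002], [0.965, 0.261, -0.001], [-0.0, -0.002, -1.0]]
ft_force: [-0.7, -0.3, 0.7]
gripper_width: 85.2
grip_force: 0.0
```

Run:
```python
from h import *
np.set_printoptions(precision=3,suppress=True)
s=sense();print(s["clock"],s["position"],s["tool_rot"],s["qpos"],s["ft_force"])
im=cv2.imread("pics/top0.png");k=6
g=cv2.resize(im[195:255,130:190],None,fx=k,fy=k,interpolation=cv2.INTER_CUBIC)
h=cv2.cvtColor(g,cv2.COLOR_BGR2HSV);print(g[173,113],h[173,113],g[100,100],h[100,100])
m=((g[...,2]>100)&(g[...,0].astype(int)+25<g[...,2])).astype(np.uint8)
n,l,st,c=cv2.connectedComponentsWithStats(m);i=1+st[1:,4].argmax()
R=cv2.minAreaRect(np.argwhere(l==i)[:,::-1].astype(np.float32))
f=lambda p:(p+.5)/k-.5+[130,195]
print(st[i],at("top",[f(c[i])],98),R);b=at("top",f(cv2.boxPoints(R)),98);d=np.roll(b,-1,0)-b;print(b.mean(0),np.degrees(np.arctan2(d[:,1],d[:,0])),np.linalg.norm(d,axis=1))
a=get_image("top")[:,:,::-1];b=get_image("side")[:,:,::-1]
r=lambda im,k:cv2.resize(im,None,fx=k,fy=k,interpolation=cv2.INTER_CUBIC)
c=np.zeros((480,760,3),np.uint8);c[:400,:360]=r(a[170:270,110:200],4);x=r(b[200:320,160:260],4);c[:480,360:760]=x
cv2.imwrite("pics/d1.png",c)
```

```text
1.1 [498.619 348.019 140.676] [[-0.261  0.965 -0.002]
 [ 0.965  0.261 -0.001]
 [-0.    -0.002 -1.   ]] [0.609 0.505 0.154 1.222 0.    1.916] [-0.723 -0.31   0.715]
[ 91 126 144] [ 20  94 144] [40 50 69] [ 10 107  69]
[  84  144   57   59 2406] [[499.216 348.37   98.   ]] ((111.28343200683594, 173.56370544433594), (53.04726791381836, 49.774139404296875), 73.61045837402344)
[499.096 348.516  98.   ] [ -71.845 -160.283  108.13    19.81 ] [17.567 19.005 17.536 18.998]
```

View pics/d1.png

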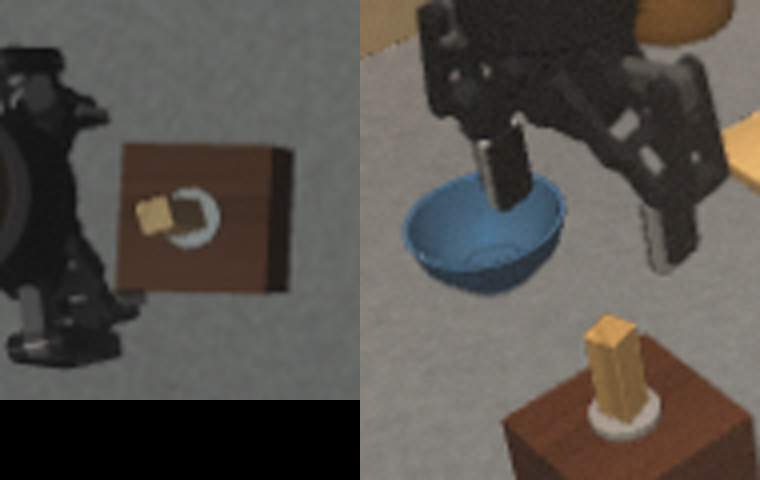

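Emit:
step_arm(
  slide=[
    [0.0005,0.0003,-0.04],
    [0.0005,0.0003,-0.07],
    [0.0005,0.0003,-0.084],
    [0.0005,0.0003,-0.084],
    [0.0005,0.0003,-0.084],
    [0.0005,0.0003,-0.084],
    [0.0005,0.0003,-0.084],
    [0.0005,0.0003,-0.084],
  ],
  dr=[
    [0,0,0.03],
    [0,0,0.05],
    [0,0,0.05],
    [0,0,0.05],
    [0,0,0.05],
    [0,0,0.05],
    [0,0,0.05],
    [0,0,0.05],
  ],
  jaw=[1,1,1,0.6,0.3,0,0,0],
)

```text
clock: 2.2
position: [500.1, 348.9, 58.5]
tool_rot: [[-0.309, 0.951, 0.001], [0.951, 0.309, 0.001], [0.001, 0.001, -1.0]]
ft_force: [-2.7, -0.8, 6.1]
gripper_width: 17.4
grip_force: 58.9
```

Emit:
step_arm(
  slide=[
    [0,0,0],
    [0,0,0],
    [0,0,0],
    [0,0,0],
  ],
  dr=[
    [0,0,0],
    [0,0,0],
    [0,0,0],
    [0,0,0],
  ],
  jaw=[0,0,0,0],
)

```text
clock: 2.7
position: [500.1, 348.9, 58.5]
tool_rot: [[-0.309, 0.951, 0.001], [0.951, 0.309, 0.001], [0.001, 0.001, -1.0]]
ft_force: [-1.3, -1.3, 6.0]
gripper_width: 17.0
grip_force: 58.9
```

Emit:
step_arm(
  slide=[
    [0,0,0.03],
    [0,0,0.065],
    [0.01,-0.05,0.085],
    [0.02,-0.105,0.085],
    [0.03,-0.16,0.085],
    [0.04,-0.215,0.085],
    [0.0477,-0.258,0.085],
    [0.0477,-0.258,0.085],
  ],
  dr=[
    [0,0,0],
    [0,0,0],
    [0,0,0],
    [0,0,0],
    [0,0,0],
    [0,0,0],
    [0,0,0],
    [0,0,0],
  ],
  jaw=[0,0,0,0,0,0,0,0],
)

```text
clock: 3.7
position: [547.8, 87.2, 142.0]
tool_rot: [[-0.304, 0.953, -0.0], [0.953, 0.304, -0.001], [-0.001, -0.001, -1.0]]
ft_force: [1.1, 1.0, -0.9]
gripper_width: 17.2
grip_force: 59.0
```

Emit:
step_arm(
  slide=[
    [0,0,-0.01],
    [0,0,-0.02],
    [0,0,-0.02],
    [0,0,-0.02],
  ],
  dr=[
    [0,0,0],
    [0,0,0],
    [0,0,0],
    [0,0,0],
  ],
  jaw=[0,0,0,0],
)

```text
clock: 4.2
position: [547.3, 91.3, 122.0]
tool_rot: [[-0.31, 0.951, -0.001], [0.951, 0.31, -0.0], [0.0, -0.0, -1.0]]
ft_force: [0.2, 0.6, -1.5]
gripper_width: 17.3
grip_force: 59.0
```

Run:
```python
from h import *
np.set_printoptions(precision=3,suppress=True)
s=sense();print(s["clock"],s["position"],s["tool_rot"],s["ft_force"],s["moment"])
a=get_image("top")[:,:,::-1];b=get_image("side")[:,:,::-1]
cv2.imwrite("pics/t2.png",a);cv2.imwrite("pics/s2.png",b)
r=lambda im,k:cv2.resize(im,None,fx=k,fy=k,interpolation=cv2.INTER_CUBIC)
c=np.zeros((600,800,3),np.uint8);c[:400,:320]=r(a[160:260,220:300],4);c[:,330:330+462]=r(b[165:265,270:347],6)
cv2.imwrite("pics/d2.png",c)
```

```text
4.2 [547.306  91.347 122.036] [[-0.31   0.951 -0.001]
 [ 0.951  0.31  -0.   ]
 [ 0.    -0.    -1.   ]] [ 0.204  0.63  -1.457] [0.016 0.03  0.023]
```

View pics/d2.png

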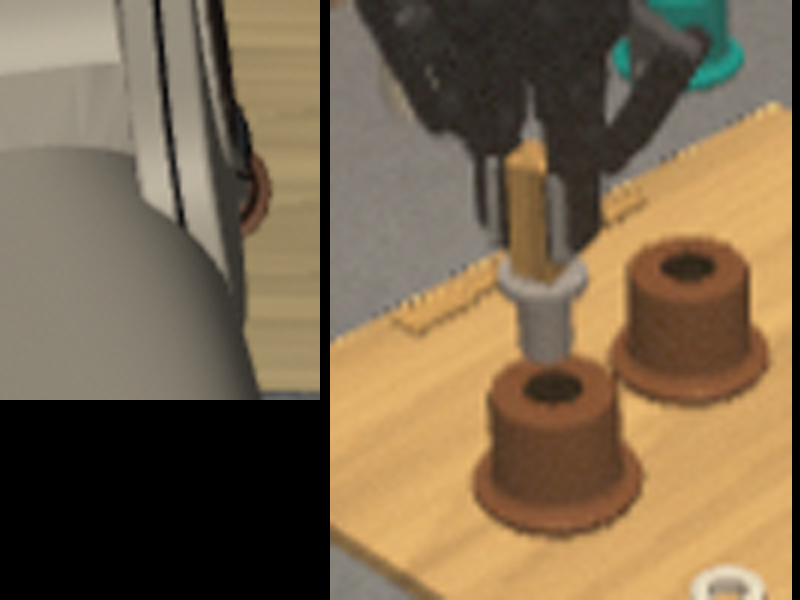

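```bash
cat >> h.py <<'E'
def tip(b,zt,uvm,guess,k=8):
    """side image b; find pin silhouette (unsaturated) above mouth and fit tip xy at height zt by matching; mouth -> xy at z=60"""
    c,s=mouth(b,uvm,8);M=at("side",[c],60)[0][:2]
    u,v=map(int,proj("side",[[*guess,zt]])[0]);o=np.array([u-16,v-22])
    g=cv2.resize(b[v-22:v+10,u-16:u+17],None,fx=k,fy=k,interpolation=cv2.INTER_CUBIC)
    h=cv2.cvtColor(g,cv2.COLOR_BGR2HSV);m=((h[...,1]<70)&(h[...,2]>70)).astype(np.uint8)
    n,l,st,cc=cv2.connectedComponentsWithStats(m);i=l[int(18*k),int(16*k)] or 1+st[1:,4].argmax()
    m=l==i;w=m.sum(1)
    rows=[r for r in range(10*k,28*k) if 5*k<w[r]<10.5*k]
    L=np.array([((np.nonzero(m[r])[0].mean()+.5)/k-.5+o[0],(r+.5)/k-.5+o[1]) for r in rows])
    bot=(np.nonzero(m[:,int(16*k):].any(1))[0].max()+1)/k-.5+o[1]
    from scipy.optimize import least_squares
    th=np.linspace(0,2*np.pi,60)
    def pred(p):
        P=[proj("side",np.c_[p[0]+r*np.cos(th),p[1]+r*np.sin(th),0*th+z]) for r,z in((8.5,zt),(10,zt+1.5),(10,zt+15))]
        return P
    mid=lambda q:(q[:,0].max()+q[:,0].min())/2
    lo=L[len(L)//4:3*len(L)//4].mean(0)
    def f(p):
        P=pred(p);x1,y1=mid(P[1]),P[1][:,1].mean();x2,y2=mid(P[2]),P[2][:,1].mean()
        xl=x1+(x2-x1)*(lo[1]-y1)/(y2-y1)
        return [xl-lo[0],max(P[0][:,1].max(),P[1][:,1].max())-bot]
    T=least_squares(f,guess).x
    return M,T,c,s[2:4],lo,bot,len(rows),w[rows].mean()/k if rows else 0
E
python3 - <<'E'
from h import *
np.set_printoptions(precision=2,suppress=True)
b=cv2.imread("pics/s2.png")
M,T,*r=tip(b,75.5,(307,229),(547,91));print(M,T,M-T,r)
E
```

```text
[542.77  90.25] [546.83  88.97] [-4.06  1.28] [array([306.76, 229.21]), array([9.62, 5.38]), array([305.44, 218.  ]), np.float64(224.75), 92, np.float64(7.586956521739131)]
```

Emit:
step_arm(
  slide=[
    [-0.0007,-0.0013,-0.004],
    [-0.0007,-0.0013,-0.009],
    [-0.0007,-0.0013,-0.013],
    [-0.0007,-0.0013,-0.0145],
    [-0.0007,-0.0013,-0.0155],
    [-0.0007,-0.0013,-0.0165],
    [-0.0007,-0.0013,-0.0165],
  ],
  dr=[
    [0,0,0],
    [0,0,0],
    [0,0,0],
    [0,0,0],
    [0,0,0],
    [0,0,0],
    [0,0,0],
  ],
  jaw=[0,0,0,0,0,0,0],
)

```text
clock: 5.18
position: [546.8, 89.3, 105.8]
tool_rot: [[-0.309, 0.951, 0.0], [0.951, 0.309, 0.0], [-0.0, 0.0, -1.0]]
ft_force: [-0.1, 0.4, -2.0]
gripper_width: 17.4
grip_force: 59.0
```

Emit:
step_arm(
  slide=[
    [0,0,-0.001],
    [0,0,-0.0015],
    [0,0,-0.002],
    [0,0,-0.0025],
    [0,0,-0.0025],
  ],
  dr=[
    [0,0,0],
    [0,0,0],
    [0,0,0],
    [0,0,0],
    [0,0,0],
  ],
  jaw=[0,0,0,0,0],
)

```text
clock: 5.8
position: [546.8, 89.2, 103.3]
tool_rot: [[-0.309, 0.951, -0.0], [0.951, 0.309, -0.0], [-0.0, -0.0, -1.0]]
ft_force: [-0.9, -0.1, -2.0]
gripper_width: 17.4
grip_force: 59.0
```

Run:
```python
from h import *
b=get_image("side")[:,:,::-1];cv2.imwrite("pics/s3.png",b)
cv2.imwrite("pics/d3.png",cv2.resize(b[190:265,265:350],None,fx=7,fy=7,interpolation=cv2.INTER_CUBIC))
```

```text
(no output)
```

View pics/d3.png

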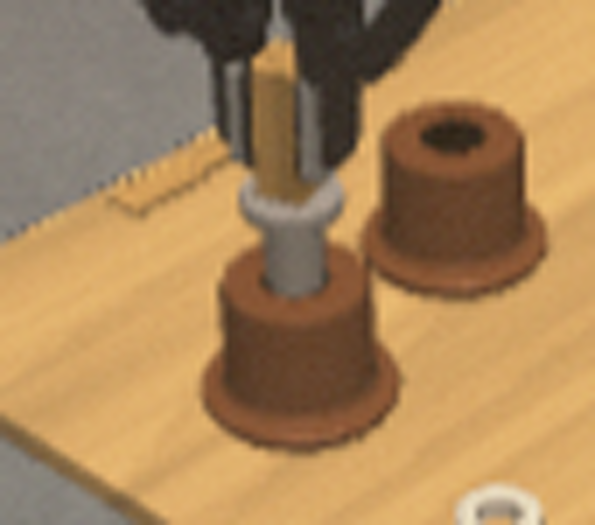

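Emit:
step_arm(
  slide=[
    [0,0,-0.0015],
    [0,0,-0.003],
    [0,0,-0.0045],
    [0,0,-0.0055],
    [0,0,-0.0055],
  ],
  dr=[
    [0,0,0],
    [0,0,0],
    [0,0,0],
    [0,0,0],
    [0,0,0],
  ],
  jaw=[0,0,0,0,0],
)

```text
clock: 6.48
position: [546.6, 89.3, 97.6]
tool_rot: [[-0.309, 0.951, -0.001], [0.951, 0.309, 0.0], [0.0, -0.0, -1.0]]
ft_force: [-0.2, 1.3, -2.1]
gripper_width: 17.2
grip_force: 59.0
```

Emit:
step_arm(
  slide=[
    [0,0,-0.0007],
    [0,0,-0.0014],
    [0,0,-0.002],
    [0,0,-0.002],
  ],
  dr=[
    [0,0,0],
    [0,0,0],
    [0,0,0],
    [0,0,0],
  ],
  jaw=[0,0,0,0],
)

```text
clock: 6.98
position: [546.7, 89.3, 95.7]
tool_rot: [[-0.309, 0.951, -0.0], [0.951, 0.309, 0.0], [0.0, -0.0, -1.0]]
ft_force: [-0.8, 0.5, -0.9]
gripper_width: 17.1
grip_force: 59.1
```

Emit:
step_arm(
  slide=[
    [0,0,-0.0005],
    [0,0,-0.001],
    [0,0,-0.0015],
    [0,0,-0.0015],
  ],
  dr=[
    [0,0,0],
    [0,0,0],
    [0,0,0],
    [0,0,0],
  ],
  jaw=[0,0,0,0],
)

```text
clock: 7.48
position: [546.8, 89.2, 94.2]
tool_rot: [[-0.309, 0.951, -0.0], [0.951, 0.309, -0.0], [-0.0, -0.0, -1.0]]
ft_force: [0.4, 0.7, -1.8]
gripper_width: 17.2
grip_force: 59.1
```

Emit:
step_arm(
  slide=[
    [0,0,-0.0008],
    [0,0,-0.0016],
    [0,0,-0.0024],
    [0,0,-0.0024],
  ],
  dr=[
    [0,0,0],
    [0,0,0],
    [0,0,0],
    [0,0,0],
  ],
  jaw=[0,0,0,0],
)

```text
clock: 7.98
position: [546.9, 89.2, 91.8]
tool_rot: [[-0.309, 0.951, 0.0], [0.951, 0.309, -0.0], [-0.0, 0.0, -1.0]]
ft_force: [-0.1, 0.1, -1.3]
gripper_width: 17.5
grip_force: 59.1
```

Left socket is past the ledge depth, so good. Down towards the collar contact (TCP ≈ 76.5).

Emit:
step_arm(
  slide=[
    [0,0,-0.003],
    [0,0,-0.006],
    [0,0,-0.009],
    [0,0,-0.0115],
    [0,0,-0.013],
    [0,0,-0.014],
    [0,0,-0.014],
  ],
  dr=[
    [0,0,0],
    [0,0,0],
    [0,0,0],
    [0,0,0],
    [0,0,0],
    [0,0,0],
    [0,0,0],
  ],
  jaw=[0,0,0,0,0,0,0],
)

```text
clock: 8.85
position: [546.8, 89.2, 77.8]
tool_rot: [[-0.309, 0.951, 0.0], [0.951, 0.309, -0.0], [-0.0, -0.0, -1.0]]
ft_force: [-0.3, -0.3, -1.1]
gripper_width: 17.1
grip_force: 59.1
```

Emit:
step_arm(
  slide=[
    [0,0,-0.0004],
    [0,0,-0.0008],
    [0,0,-0.0012],
    [0,0,-0.0012],
  ],
  dr=[
    [0,0,0],
    [0,0,0],
    [0,0,0],
    [0,0,0],
  ],
  jaw=[0,0,0,0],
)

```text
clock: 9.35
position: [546.9, 89.2, 76.7]
tool_rot: [[-0.309, 0.951, 0.0], [0.951, 0.309, -0.0], [-0.0, 0.0, -1.0]]
ft_force: [0.1, 0.5, -2.0]
gripper_width: 17.4
grip_force: 59.1
```

Emit:
step_arm(
  slide=[
    [0,0,-0.0003],
    [0,0,-0.0006],
    [0,0,-0.0009],
    [0,0,-0.0009],
  ],
  dr=[
    [0,0,0],
    [0,0,0],
    [0,0,0],
    [0,0,0],
  ],
  jaw=[0,0,0,0],
)

```text
clock: 9.85
position: [546.9, 89.2, 76.5]
tool_rot: [[-0.309, 0.951, 0.001], [0.951, 0.309, 0.0], [-0.0, 0.001, -1.0]]
ft_force: [-1.9, 0.5, 5.4]
gripper_width: 17.3
grip_force: 59.8
```

Emit:
step_arm(
  slide=[
    [0,0,0.015],
    [0,0,0.04],
    [0.0,0,0.045],
    [0.01,-0.048,0.045],
    [0.0214,-0.0959,0.045],
    [0.0214,-0.0959,0.045],
    [0.0214,-0.0959,0.034],
    [0.0214,-0.0959,0.033],
  ],
  dr=[
    [0,0,0],
    [0,0,0],
    [0,0,0],
    [0,0,0],
    [0,0,0],
    [0,0,0],
    [0,0,0],
    [0,0,0],
  ],
  jaw=[0,0,0,0,0,0,0,0],
)

```text
clock: 10.85
position: [566.7, -5.6, 107.1]
tool_rot: [[-0.31, 0.951, -0.003], [0.951, 0.31, 0.0], [0.001, -0.003, -1.0]]
ft_force: [-0.2, 0.1, -1.0]
gripper_width: 17.1
grip_force: 59.0
```

Emit:
step_arm(
  slide=[
    [0,0,-0.001],
    [0,0,-0.0015],
    [0,0,-0.002],
    [0,0,-0.002],
  ],
  dr=[
    [0,0,0],
    [0,0,0],
    [0,0,0],
    [0,0,0],
  ],
  jaw=[0,0,0,0],
)

```text
clock: 11.35
position: [568.3, -6.5, 106.9]
tool_rot: [[-0.309, 0.951, 0.0], [0.951, 0.309, -0.0], [-0.0, 0.0, -1.0]]
ft_force: [-0.2, -0.3, -1.0]
gripper_width: 17.6
grip_force: 59.0
```

Emit:
step_arm(
  slide=[
    [0,0,-0.0006],
    [0,0,-0.0012],
    [0,0,-0.0018],
    [0,0,-0.0022],
    [0,0,-0.0022],
  ],
  dr=[
    [0,0,0],
    [0,0,0],
    [0,0,0],
    [0,0,0],
    [0,0,0],
  ],
  jaw=[0,0,0,0,0],
)

```text
clock: 11.98
position: [568.2, -6.7, 104.5]
tool_rot: [[-0.309, 0.951, -0.0], [0.951, 0.309, -0.0], [0.0, -0.0, -1.0]]
ft_force: [0.5, -0.1, -0.9]
gripper_width: 17.4
grip_force: 59.0
```

Emit:
step_arm(
  slide=[
    [0,0,-0.001],
    [0,0,-0.002],
    [0,0,-0.003],
    [0,0,-0.004],
    [0,0,-0.005],
    [0,0,-0.006],
    [0,0,-0.0067],
    [0,0,-0.0067],
  ],
  dr=[
    [0,0,0],
    [0,0,0],
    [0,0,0],
    [0,0,0],
    [0,0,0],
    [0,0,0],
    [0,0,0],
    [0,0,0],
  ],
  jaw=[0,0,0,0,0,0,0,0],
)

```text
clock: 12.98
position: [568.1, -6.7, 97.8]
tool_rot: [[-0.309, 0.951, -0.0], [0.951, 0.309, 0.0], [0.0, -0.0, -1.0]]
ft_force: [0.2, 1.5, -0.7]
gripper_width: 17.2
grip_force: 59.0
```

Emit:
step_arm(
  slide=[
    [0,0,-0.0006],
    [0,0,-0.0012],
    [0,0,-0.0017],
    [0,0,-0.002],
    [0,0,-0.002],
  ],
  dr=[
    [0,0,0],
    [0,0,0],
    [0,0,0],
    [0,0,0],
    [0,0,0],
  ],
  jaw=[0,0,0,0,0],
)

```text
clock: 13.6
position: [568.3, -6.6, 96.3]
tool_rot: [[-0.309, 0.951, 0.0], [0.951, 0.309, 0.0], [-0.0, 0.0, -1.0]]
ft_force: [-1.7, 0.3, 3.4]
gripper_width: 17.3
grip_force: 59.5
```

Emit:
step_arm(
  slide=[
    [0,0,-0.0003],
    [0,0,-0.0003],
  ],
  dr=[
    [0,0,0],
    [0,0,0],
  ],
  jaw=[0,0],
)

```text
clock: 13.85
position: [568.3, -6.6, 96.2]
tool_rot: [[-0.309, 0.951, 0.001], [0.951, 0.309, 0.0], [-0.0, 0.001, -1.0]]
ft_force: [-1.7, 0.4, 5.4]
gripper_width: 17.2
grip_force: 59.9
```

Emit:
step_arm(
  slide=[
    [0,0,0.012],
    [0,0,0.025],
    [-0.005,-0.05,0.025],
    [-0.0119,-0.1,0.025],
    [-0.0119,-0.113,0.025],
    [-0.0119,-0.113,0.02],
    [-0.0119,-0.113,0.0115],
    [-0.0119,-0.113,0.0115],
  ],
  dr=[
    [0,0,0],
    [0,0,0],
    [0,0,0],
    [0,0,0],
    [0,0,0],
    [0,0,0],
    [0,0,0],
    [0,0,0],
  ],
  jaw=[0,0,0,0,0,0,0,0],
)

```text
clock: 14.85
position: [555.5, -118.1, 105.8]
tool_rot: [[-0.311, 0.95, -0.003], [0.951, 0.311, 0.001], [0.002, -0.002, -1.0]]
ft_force: [0.7, 1.0, -2.1]
gripper_width: 17.4
grip_force: 59.1
```

Emit:
step_arm(
  slide=[
    [0,0,0],
    [0,0,-0.0006],
    [0,0,-0.0012],
    [0,0,-0.0018],
    [0,0,-0.0024],
    [0,0,-0.0024],
  ],
  dr=[
    [0,0,0],
    [0,0,0],
    [0,0,0],
    [0,0,0],
    [0,0,0],
    [0,0,0],
  ],
  jaw=[0,0,0,0,0,0],
)

```text
clock: 15.6
position: [556.2, -119.7, 104.6]
tool_rot: [[-0.309, 0.951, -0.0], [0.951, 0.309, 0.0], [0.0, -0.0, -1.0]]
ft_force: [-0.1, 0.1, -1.8]
gripper_width: 17.3
grip_force: 59.1
```

Emit:
step_arm(
  slide=[
    [0,0,-0.0015],
    [0,0,-0.003],
    [0,0,-0.0045],
    [0,0,-0.006],
    [0,0,-0.007],
    [0,0,-0.0077],
    [0,0,-0.0083],
    [0,0,-0.0088],
  ],
  dr=[
    [0,0,0],
    [0,0,0],
    [0,0,0],
    [0,0,0],
    [0,0,0],
    [0,0,0],
    [0,0,0],
    [0,0,0],
  ],
  jaw=[0,0,0,0,0,0,0,0],
)

```text
clock: 16.6
position: [556.2, -119.6, 95.9]
tool_rot: [[-0.309, 0.951, -0.0], [0.951, 0.309, 0.0], [0.0, -0.0, -1.0]]
ft_force: [-0.6, 0.6, -1.1]
gripper_width: 17.1
grip_force: 59.1
```

Emit:
step_arm(
  slide=[
    [0,0,-0.0003],
    [0,0,-0.0006],
    [0,0,-0.0006],
  ],
  dr=[
    [0,0,0],
    [0,0,0],
    [0,0,0],
  ],
  jaw=[0,0,0],
)

```text
clock: 16.98
position: [556.2, -119.6, 95.2]
tool_rot: [[-0.309, 0.951, -0.0], [0.951, 0.309, 0.0], [0.0, -0.0, -1.0]]
ft_force: [-1.3, -0.4, -0.6]
gripper_width: 17.5
grip_force: 59.1
```

Past the ledge depth; good socket. On down to the collar.

Emit:
step_arm(
  slide=[
    [0,0,-0.002],
    [0,0,-0.005],
    [0,0,-0.008],
    [0,0,-0.011],
    [0,0,-0.014],
    [0,0,-0.016],
    [0,0,-0.0175],
    [0,0,-0.0175],
  ],
  dr=[
    [0,0,0],
    [0,0,0],
    [0,0,0],
    [0,0,0],
    [0,0,0],
    [0,0,0],
    [0,0,0],
    [0,0,0],
  ],
  jaw=[0,0,0,0,0,0,0,0],
)

```text
clock: 17.98
position: [556.4, -119.8, 77.6]
tool_rot: [[-0.309, 0.951, -0.0], [0.951, 0.309, -0.0], [-0.0, -0.0, -1.0]]
ft_force: [-0.8, 0.3, -2.3]
gripper_width: 16.9
grip_force: 59.1
```

Emit:
step_arm(
  slide=[
    [0,0,-0.0005],
    [0,0,-0.001],
    [0,0,-0.0015],
    [0,0,-0.0018],
    [0,0,-0.0018],
  ],
  dr=[
    [0,0,0],
    [0,0,0],
    [0,0,0],
    [0,0,0],
    [0,0,0],
  ],
  jaw=[0,0,0,0,0],
)

```text
clock: 18.6
position: [556.5, -119.8, 76.5]
tool_rot: [[-0.309, 0.951, 0.001], [0.951, 0.309, -0.0], [-0.0, 0.001, -1.0]]
ft_force: [-1.8, 0.9, 4.1]
gripper_width: 17.3
grip_force: 59.6
```

Emit:
step_arm(
  slide=[
    [0,0,0.02],
    [0,0,0.05],
    [0,0.0,0.06],
    [0,0.06,0.06],
    [-0.01,0.12,0.06],
    [-0.02,0.18,0.06],
    [-0.03,0.24,0.06],
    [-0.035,0.3,0.06],
  ],
  dr=[
    [0,0,0],
    [0,0,0],
    [0,0,0],
    [0,0,0],
    [0,0,0],
    [0,0,0],
    [0,0,0],
    [0,0,0],
  ],
  jaw=[0,0,0,0,0,0,0,0],
)

```text
clock: 19.6
position: [520.6, 182.0, 135.2]
tool_rot: [[-0.309, 0.951, -0.0], [0.951, 0.309, -0.0], [-0.0, -0.0, -1.0]]
ft_force: [0.9, 0.5, -1.9]
gripper_width: 17.3
grip_force: 59.0
```

Emit:
step_arm(
  slide=[
    [-0.01,0.06,0],
    [-0.015,0.12,0],
    [-0.0213,0.1686,0],
    [-0.0213,0.1686,0],
    [-0.0213,0.1686,-0.02],
    [-0.0213,0.1686,-0.038],
    [-0.0213,0.1686,-0.044],
    [-0.0213,0.1686,-0.044],
  ],
  dr=[
    [0,0,0],
    [0,0,0],
    [0,0,0],
    [0,0,0],
    [0,0,0],
    [0,0,0],
    [0,0,0],
    [0,0,0],
  ],
  jaw=[0,0,0,0,0,0,0,0],
)

```text
clock: 20.6
position: [499.9, 348.0, 91.4]
tool_rot: [[-0.308, 0.951, -0.001], [0.951, 0.308, -0.001], [-0.001, -0.001, -1.0]]
ft_force: [0.2, 0.1, -1.6]
gripper_width: 17.2
grip_force: 59.0
```

Emit:
step_arm(
  slide=[
    [0,0.0,-0.001],
    [0,0.0,-0.002],
    [0,0,-0.003],
    [0,0,-0.004],
    [0,0,-0.005],
    [0,0,-0.006],
    [0,0,-0.006],
  ],
  dr=[
    [0,0,0],
    [0,0,0],
    [0,0,0],
    [0,0,0],
    [0,0,0],
    [0,0,0],
    [0,0,0],
  ],
  jaw=[0,0,0,0,0,0,0],
)

```text
clock: 21.48
position: [499.9, 348.9, 85.8]
tool_rot: [[-0.309, 0.951, -0.0], [0.951, 0.309, -0.0], [-0.0, -0.0, -1.0]]
ft_force: [0.4, -0.1, -1.8]
gripper_width: 17.4
grip_force: 59.0
```

Emit:
step_arm(
  slide=[
    [0,0,-0.003],
    [0,0,-0.007],
    [0,0,-0.012],
    [0,0,-0.017],
    [0,0,-0.021],
    [0,0,-0.024],
    [0,0,-0.0255],
    [0,0,-0.0255],
  ],
  dr=[
    [0,0,0],
    [0,0,0],
    [0,0,0],
    [0,0,0],
    [0,0,0],
    [0,0,0],
    [0,0,0],
    [0,0,0],
  ],
  jaw=[0,0,0,0,0,0,0,0],
)

```text
clock: 22.48
position: [500.0, 348.9, 60.4]
tool_rot: [[-0.309, 0.951, -0.0], [0.951, 0.309, -0.0], [-0.0, -0.0, -1.0]]
ft_force: [-0.0, 0.2, -1.3]
gripper_width: 17.3
grip_force: 59.0
```

Lower until contact, then open slowly and rise.

Emit:
step_arm(
  slide=[
    [0,0,-0.0006],
    [0,0,-0.0012],
    [0,0,-0.0018],
    [0,0,-0.0022],
    [0,0,-0.0022],
  ],
  dr=[
    [0,0,0],
    [0,0,0],
    [0,0,0],
    [0,0,0],
    [0,0,0],
  ],
  jaw=[0,0,0,0,0],
)

```text
clock: 23.1
position: [500.0, 349.0, 58.6]
tool_rot: [[-0.309, 0.951, 0.0], [0.951, 0.309, 0.0], [0.0, 0.0, -1.0]]
ft_force: [-0.5, -0.8, 0.8]
gripper_width: 17.4
grip_force: 59.3
```

Emit:
step_arm(
  slide=[
    [0,0,0],
    [0,0,0],
    [0,0,0],
    [0,0,0.0],
    [0,0,0.03],
    [0,0,0.07],
    [0,0,0.11],
    [0,0,0.11],
  ],
  dr=[
    [0,0,0],
    [0,0,0],
    [0,0,0],
    [0,0,0],
    [0,0,0],
    [0,0,0],
    [0,0,0],
    [0,0,0],
  ],
  jaw=[0.35,0.6,0.8,1,1,1,1,1],
)

```text
clock: 24.1
position: [502.2, 350.5, 172.8]
tool_rot: [[-0.309, 0.951, 0.007], [0.951, 0.309, 0.005], [0.003, 0.008, -1.0]]
ft_force: [1.0, -0.1, -0.7]
gripper_width: 85.2
grip_force: 0.0
```

Emit:
step_arm(
  slide=[
    [0.012,-0.06,0],
    [0.024,-0.12,0],
    [0.036,-0.18,0],
    [0.048,-0.24,0],
    [0.06,-0.3,0],
    [0.0683,-0.3556,-0.01],
    [0.0683,-0.3556,-0.05],
    [0.0683,-0.3556,-0.05],
  ],
  dr=[
    [0,0,0],
    [0,0,0],
    [0,0,0],
    [0,0,0],
    [0,0,0],
    [0,0,0],
    [0,0,0],
    [0,0,0],
  ],
  jaw=[1,1,1,1,1,1,1,1],
)

```text
clock: 25.1
position: [564.7, -7.5, 114.3]
tool_rot: [[-0.307, 0.952, -0.009], [0.952, 0.307, 0.0], [0.003, -0.009, -1.0]]
ft_force: [0.1, -0.3, 0.5]
gripper_width: 85.3
grip_force: 0.0
```

Run:
```python
from h import *
np.set_printoptions(precision=2,suppress=True)
s=sense();print(s["clock"],s["position"])
b=get_image("side")[:,:,::-1];cv2.imwrite("pics/s4.png",b)
cv2.imwrite("pics/d4.png",cv2.resize(b[110:350,170:450],None,fx=2.5,fy=2.5,interpolation=cv2.INTER_CUBIC))
c,sz=mouth(b,(329,209),7);print(c,sz[2:4],at("side",[c],60))
```

```text
25.1 [564.71  -7.55 114.29]
[329.29 209.02] [9.   4.88] [[564.08  -5.67  60.  ]]
```

View pics/d4.png

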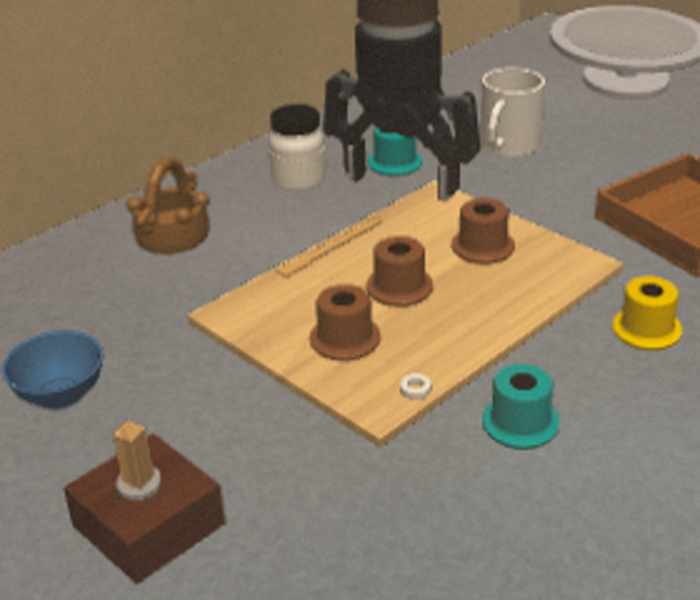

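Emit:
step_arm(
  slide=[
    [0,0,0],
    [0,0,-0.03],
    [0,0,-0.06],
    [0,0,-0.085],
    [0,0,-0.094],
    [0,0,-0.094],
    [0,0,-0.094],
    [0,0,-0.094],
  ],
  dr=[
    [0,0,0],
    [0,0,0],
    [0,0,0],
    [0,0,0],
    [0,0,0],
    [0,0,0],
    [0,0,0],
    [0,0,0],
  ],
  jaw=[1,1,1,1,1,0.8,0.65,0.4],
)

```text
clock: 26.15
position: [569.7, -6.6, 26.1]
tool_rot: [[-0.309, 0.951, 0.003], [0.951, 0.309, -0.0], [-0.001, 0.003, -1.0]]
ft_force: [-0.9, -0.1, 4.5]
gripper_width: 49.4
grip_force: 63.5
```

Emit:
step_arm(
  slide=[
    [0,0,0],
    [0,0,0],
    [0,0,0],
    [0,0,0],
  ],
  dr=[
    [0,0,0],
    [0,0,0],
    [0,0,0],
    [0,0,0],
  ],
  jaw=[0,0,0,0],
)

```text
clock: 26.65
position: [569.7, -6.6, 26.1]
tool_rot: [[-0.309, 0.951, 0.003], [0.951, 0.309, 0.0], [-0.001, 0.003, -1.0]]
ft_force: [-0.3, 0.1, 6.5]
gripper_width: 49.1
grip_force: 63.4
```

Emit:
step_arm(
  slide=[
    [0,0,0.03],
    [0,0,0.075],
    [0,0,0.085],
    [-0.02,-0.05,0.085],
    [-0.04,-0.1,0.085],
    [-0.065,-0.15,0.085],
    [-0.085,-0.2,0.085],
    [-0.1,-0.23,0.085],
  ],
  dr=[
    [0,0,0],
    [0,0,0],
    [0,0,0],
    [0,0,0],
    [0,0,0],
    [0,0,0],
    [0,0,0],
    [0,0,0],
  ],
  jaw=[0,0,0,0,0,0,0,0],
)

```text
clock: 27.65
position: [466.3, -238.5, 108.0]
tool_rot: [[-0.307, 0.952, -0.002], [0.952, 0.307, 0.001], [0.001, -0.002, -1.0]]
ft_force: [0.5, -0.5, -1.5]
gripper_width: 49.2
grip_force: 63.2
```

Emit:
step_arm(
  slide=[
    [-0.02,-0.05,0],
    [-0.0385,-0.0895,0],
    [-0.0385,-0.0895,0],
    [-0.0385,-0.0895,-0.03],
    [-0.0385,-0.0895,-0.045],
    [-0.0385,-0.0895,-0.045],
  ],
  dr=[
    [0,0,0],
    [0,0,0],
    [0,0,0],
    [0,0,0],
    [0,0,0],
    [0,0,0],
  ],
  jaw=[0,0,0,0,0,0],
)

```text
clock: 28.4
position: [428.7, -324.4, 62.4]
tool_rot: [[-0.31, 0.951, -0.004], [0.951, 0.31, 0.003], [0.004, -0.003, -1.0]]
ft_force: [0.5, -0.3, -2.4]
gripper_width: 48.9
grip_force: 63.3
```

Run:
```python
from h import *
s=sense();print(s["clock"],s["position"],s["tool_rot"][:,2],s["ft_force"],s["gripper_width"])
a=get_image("top")[:,:,::-1];b=get_image("side")[:,:,::-1]
r=lambda im,k:cv2.resize(im,None,fx=k,fy=k,interpolation=cv2.INTER_CUBIC)
c=np.zeros((520,800,3),np.uint8);c[:390,:300]=r(a[190:320,400:500],3);c[:520,300:800]=r(b[120:250,380:505],4)
cv2.imwrite("pics/d5.png",c)
```

```text
28.4 [ 428.65778068 -324.41883894   62.39682646] [-0.00371884  0.00298233 -0.99998864] [ 0.46787039 -0.25579819 -2.39832795] 48.938748583769346
```

View pics/d5.png

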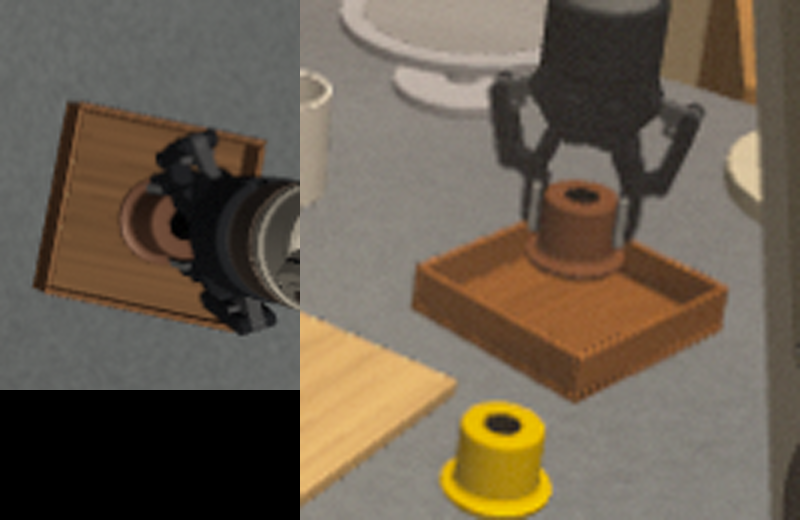

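Emit:
step_arm(
  slide=[
    [0,0,0],
    [0,0,-0.01],
    [0,0,-0.022],
    [0,0,-0.032],
    [0,0,-0.038],
    [0,0,-0.0405],
    [0,0,-0.0405],
  ],
  dr=[
    [0,0,0],
    [0,0,0],
    [0,0,0],
    [0,0,0],
    [0,0,0],
    [0,0,0],
    [0,0,0],
  ],
  jaw=[0,0,0,0,0,0,0],
)

```text
clock: 29.38
position: [429.8, -326.2, 23.7]
tool_rot: [[-0.309, 0.951, -0.0], [0.951, 0.309, 0.0], [0.0, -0.0, -1.0]]
ft_force: [-0.0, 0.4, -3.3]
gripper_width: 48.9
grip_force: 63.3
```

Emit:
step_arm(
  slide=[
    [0,0,-0.0012],
    [0,0,-0.0024],
    [0,0,-0.0034],
    [0,0,-0.0042],
    [0,0,-0.0042],
  ],
  dr=[
    [0,0,0],
    [0,0,0],
    [0,0,0],
    [0,0,0],
    [0,0,0],
  ],
  jaw=[0,0,0,0,0],
)

```text
clock: 30.0
position: [429.8, -326.1, 19.5]
tool_rot: [[-0.309, 0.951, -0.0], [0.951, 0.309, 0.0], [0.0, -0.0, -1.0]]
ft_force: [-0.1, 1.4, -3.5]
gripper_width: 49.1
grip_force: 63.3
```

Emit:
step_arm(
  slide=[
    [0,0,-0.0004],
    [0,0,-0.0008],
    [0,0,-0.0012],
    [0,0,-0.0012],
  ],
  dr=[
    [0,0,0],
    [0,0,0],
    [0,0,0],
    [0,0,0],
  ],
  jaw=[0,0,0,0],
)

```text
clock: 30.5
position: [429.9, -326.2, 19.1]
tool_rot: [[-0.309, 0.951, 0.0], [0.951, 0.309, -0.0], [-0.0, 0.0, -1.0]]
ft_force: [-2.9, 2.5, 5.9]
gripper_width: 49.0
grip_force: 64.2
```

Emit:
step_arm(
  slide=[
    [0,0,0],
    [0,0,0],
    [0,0,0],
    [0,0,0],
    [0,0,0.03],
    [0,0,0.08],
    [0,0,0.13],
    [0,0,0.15],
  ],
  dr=[
    [0,0,0],
    [0,0,0],
    [0,0,0],
    [0,0,0],
    [0,0,0],
    [0,0,0],
    [0,0,0],
    [0,0,0],
  ],
  jaw=[0.7,0.8,0.8,0.8,0.8,0.8,0.8,0.8],
)

```text
clock: 31.5
position: [431.3, -327.3, 172.0]
tool_rot: [[-0.309, 0.951, 0.005], [0.951, 0.309, -0.004], [-0.005, 0.003, -1.0]]
ft_force: [-0.1, 0.9, -0.3]
gripper_width: 68.4
grip_force: 0.0
```

Emit:
step_arm(
  slide=[
    [-0.04,0.03,0.05],
    [-0.09,0.06,0.08],
    [-0.14,0.09,0.08],
    [-0.14,0.09,0.08],
    [-0.14,0.09,0.08],
  ],
  dr=[
    [0,0,0],
    [0,0,0],
    [0,0,0],
    [0,0,0],
    [0,0,0],
  ],
  jaw=[0.8,0.8,0.8,0.8,0.8],
)

```text
clock: 32.12
position: [290.1, -236.4, 248.9]
tool_rot: [[-0.309, 0.951, 0.002], [0.951, 0.309, -0.001], [-0.002, 0.001, -1.0]]
ft_force: [0.2, 0.1, 0.9]
gripper_width: 68.3
grip_force: 0.0
```

Run:
```python
from h import *
a=get_image("top")[:,:,::-1];b=get_image("side")[:,:,::-1]
c=np.vstack([cv2.resize(a[130:310,120:500],(800,380))[:300],0*cv2.resize(b[130:310,150:500],(800,380))[:1],cv2.resize(b[120:360,180:500],(400,299))[:, :].repeat(1,0) if 0 else np.hstack([cv2.resize(b[120:340,180:500],(436,299)),np.zeros((299,364,3),np.uint8)])])
cv2.imwrite("pics/d6.png",c)
for uv in((272,206),(365,205)):
    m,s=mouth(a,uv);print(m,s[2:4],at("top",[m],60)[0])
```

```text
[271.86577496 205.81730441] [9.5  9.25] [547.11377797  89.8661168   60.        ]
[364.98843549 204.25631313] [9.5   9.375] [ 556.5589052  -119.08964752   60.        ]
```

View pics/d6.png

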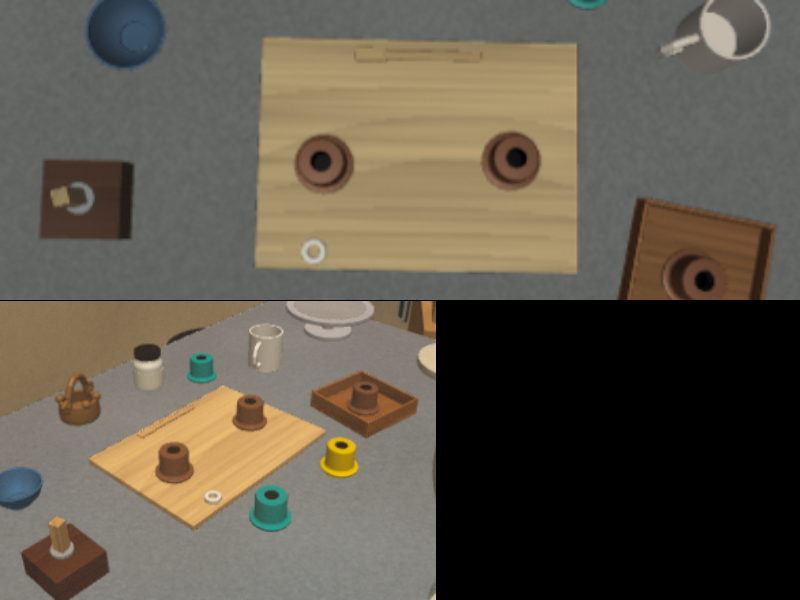

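The picture shows the gauge seated in its stand, the middle holder upright in the tray centre, and the two good holders within a millimetre of where they started.

```bash
python3 -c "
from plant import *
print(hand_in())"
```

```text
the job is handed in; nothing more can be done
None
```

I handed the job in at about 32 s, though no verdict came back. The left and right holders were good (collar on the rim), and the middle one was tight (stopped on the ledge at about 7 N). The last pictures show the gauge back in its stand, the tight holder upright in the tray, and everything else in place.

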